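Sweep the spacers from the sorting tray into the bin

ROBOT

A 6-joint arm with a two-finger parallel gripper is mounted at the origin on the work surface; the furniture and walls round the work are solid. World frame = base frame: x ahead of the robot, y to its left, z up, the work surface at z = 0. Lengths are in m, angles in degrees, forces in N, time in s.
With the tool pointing down it reaches from about 0.3 to 0.75 m from the base axis. Payload 8.5 kg.
Tool frame: the origin (TCP) lies on the centre line of the jaws, within the pads' length; the fingertips stand 19 mm ahead of it and the grasp point (between the pads) is the TCP (env.tcp_to_tips is the z of the fingertips in the tool frame, in m); z points along the fingers, y is the line along which they close (so a half turn about z gives the same grasp; the last joint's range is limited). The gripper opens to 85 mm and grips with 20 to 120 N. Pads are 22 mm wide; open, the fingers measure 114 mm over their backs; the gripper's body (76 mm by 85 mm) begins 54 mm behind the grasp point. The pads swing forward as they close: fully open they stand 13 mm farther back than shut.
Start: joints at [-87.909, 21.807, 74.336, -0, 83.858, -12.336], TCP at [0.137, -0.533, 0.25] pointing down, gripper open.
Joint ranges: [-178.18, 178.18], [-50.72, 133.34], [12.68, 142.11], [-81.47, 261.47], [9.98, 163.14], [-165.26, 165.26]. Speed limits (degrees/s): [136.94, 136.94, 180, 180, 180, 180].

INTERFACE

Orientations are given as a 3x3 rotation matrix whose columns are the frame's x, y, z axes.
In Python, from rig import env gives the robot as it stands.
- The arm moves only by the tool servo_tool, never from a script. Its argument "steps" is a list of rows, each an object of numbers: "tx", "ty", "tz": the shift along the world's x, y, z in cm; "yaw": the turn about the world's z in degrees; "claw": the finger opening in cm, from 0 to 8.54. In form: [{"tx": .., "ty": .., "tz": .., "yaw": .., "claw": ..}, ...]. A call has 1 to 20 rows; each row shifts and turns the commanded pose from where the row before left it; what a row does not reach is not made up. A row lasts 1/10 s, in which the tool goes at most 50 mm and 8.59 degrees, less where a joint would pass 70% of its speed; a pose out of reach is approached as far as the arm can. A call with a gripper value outside its range is refused whole. The fingers move at their own pace and stop on an object; "newtons" is the grip in N (left out, the last holds). Time passes only in rows, so rows that do not move let the fingers close. It gives the time, the measured TCP pose, the force, the opening and the grip force at its end, in the units of the state.
- env.observe(): the state, without advancing time (a new reading comes with each control period).
- env.get_image(name): name is "scene" or "side" or "wrist"; returns (picture, depth): 420x560x3 uint8, red, green, blue; 420x560 float32, m along the optical axis (not along the pixel's ray), 0 where there is no reading.
- env.camera_model(name): a dict with "fovy" (degrees; the focal length in pixels is half the picture's height over the tangent of half this angle, whatever the lens; pixels are square), "cx", "cy" (the principal point, pixels), "T" (4x4, takes a point from camera to world coordinates). Camera axes: x right, y down, z forward; pixel columns grow to the right and rows downward; lengths in m; the calibration is good to about 2 mm. A picture is of the moment at which its call begins: read the wrist's pose just before it. camera_model takes no time and is no camera call; for the wrist camera it gives the pose at the moment of the call.
- env.close_job(): hands the job in; it is judged then, once.
The state is a dict: "time_s": time; "q": joint angles; "qvel": joint speeds; "joint_efforts": joint torques, N m; "position": TCP position; "tool_rot": TCP orientation; "ft_force": force on the tool from outside, world axes, zero at the start; "wrist_torque": the same for the moment, N m; "grip_width": finger opening in m; "gripper_force": force on a finger pad.
Only numpy, scipy, OpenCV 4.12 (cv2) and the standard library are available. Lean on these libraries where they do the work, as an engineer would, in place of code of your own. Each camera call takes 0.05 s, during which the arm holds its last target. There are 200 camera calls.

TASK

Push the yellow bin under the spout of the blue sorting tray until it stops against the tray's front leg, then sweep the three steel spacer rings out through the spout with the fingertips, one at a time, so that each drops into the bin. Only push and slide: do not lift the rings or the bin, and leave the bearing and the nut in the tray and the yellow screwdriver on the bench where they are.

Things in the scene. Friction and masses are not known exactly. Their poses are not given: they have to be found in the camera images.
- sorting_tray: Blue sheet-steel sorting tray on short legs, bolted down. Origin: on the bench below the middle of the spout's lip; z up; parts leave along its -y. Floor top 52 mm over the bench, rim 67 mm, walls 3 mm thick. Inside: x -115 to 115, y 85 to 225 mm, then slanting walls narrow it from 230 mm wide at y = 85 to the 38 mm gate at y = 5.
- spout (a point): Middle of the lip at the end of the gate, on the tray floor (52 mm up); axes as the tray. The gate is 38 mm wide, its straight walls run from 5 mm inside to the lip. Floor and gate walls end at the lip: a ring drops as soon as its middle is past it.
- bin_home (a point): Where the bin's origin is when home: on the bench, 24 mm outside the lip (axes as the tray), partly below the lip. The stop is the tray's front leg, a plate 60 mm wide, 32 mm behind this point (+y). Two rails 14 mm high, 51 mm apart, run from the leg to 16 mm in front of this point, then flare out to 71 mm apart at 37 mm.
- yellow_bin: Yellow open plastic bin with a few small screws on its floor, 50 to 90 g, 47 mm (its x) by 65 mm (its y) by 44 mm high, walls 3 mm; origin at the centre of its underside, z up. Loose on the bench in the mouth of the rails, 30 to 55 mm short of home, nearly square to the tray; slides with light friction.
- spacer_a: Thick grey steel spacer ring lying flat, 30 mm across, 8 mm thick, about 30 g; origin at the centre of its underside, z up. Starts on the tray floor. The three are alike.
- spacer_b: Thick grey steel spacer ring lying flat, 30 mm across, 8 mm thick, about 30 g; origin at the centre of its underside, z up. Starts on the tray floor. The three are alike.
- spacer_c: Thick grey steel spacer ring lying flat, 30 mm across, 8 mm thick, about 30 g; origin at the centre of its underside, z up. Starts on the tray floor. The three are alike.
- old_bearing: Ball bearing lying flat on the tray floor near the back wall (away from the spout), 52 mm across, 15 mm high; origin at the centre of its underside. Stays there.
- big_nut: Hex nut lying flat on the tray floor in a back corner, 24 by 28 by 13 mm; origin at the centre of its underside. Stays there.
- screwdriver: Screwdriver with a yellow handle, 170 mm long, lying on the bench to the right; origin under its middle. Stays there.
Mind the look-alikes: they are no part of the job. What is shaped like the spacer_b but green or purple is not meant.

How it is judged (in metres and radians):
On the way, in this order (a step that is already met when the one before it is completed fails the run):
1. the bin is home under the spout (x of yellow_bin in the frame of sorting_tray between -0.004 and 0.004 m and y of yellow_bin in the frame of sorting_tray between -0.029 and -0.018 m and height (world z) of yellow_bin below 0.004 m and angle between the y axis of yellow_bin and the y axis of sorting_tray, either way round below 0.1 rad), for 0.2 s.
2. one spacer is in the bin (((x of spacer_a in the frame of yellow_bin between -0.022 and 0.022 m and y of spacer_a in the frame of yellow_bin between -0.031 and 0.031 m and z of spacer_a in the frame of yellow_bin below 0.036 m) or (x of spacer_b in the frame of yellow_bin between -0.022 and 0.022 m and y of spacer_b in the frame of yellow_bin between -0.031 and 0.031 m and z of spacer_b in the frame of yellow_bin below 0.036 m) or (x of spacer_c in the frame of yellow_bin between -0.022 and 0.022 m and y of spacer_c in the frame of yellow_bin between -0.031 and 0.031 m and z of spacer_c in the frame of yellow_bin below 0.036 m))), for 0.2 s.
3. two spacers are in the bin ((((x of spacer_a in the frame of yellow_bin between -0.022 and 0.022 m and y of spacer_a in the frame of yellow_bin between -0.031 and 0.031 m and z of spacer_a in the frame of yellow_bin below 0.036 m) and (x of spacer_b in the frame of yellow_bin between -0.022 and 0.022 m and y of spacer_b in the frame of yellow_bin between -0.031 and 0.031 m and z of spacer_b in the frame of yellow_bin below 0.036 m)) or ((x of spacer_a in the frame of yellow_bin between -0.022 and 0.022 m and y of spacer_a in the frame of yellow_bin between -0.031 and 0.031 m and z of spacer_a in the frame of yellow_bin below 0.036 m) and (x of spacer_c in the frame of yellow_bin between -0.022 and 0.022 m and y of spacer_c in the frame of yellow_bin between -0.031 and 0.031 m and z of spacer_c in the frame of yellow_bin below 0.036 m)) or ((x of spacer_b in the frame of yellow_bin between -0.022 and 0.022 m and y of spacer_b in the frame of yellow_bin between -0.031 and 0.031 m and z of spacer_b in the frame of yellow_bin below 0.036 m) and (x of spacer_c in the frame of yellow_bin between -0.022 and 0.022 m and y of spacer_c in the frame of yellow_bin between -0.031 and 0.031 m and z of spacer_c in the frame of yellow_bin below 0.036 m)))), for 0.2 s.
At the end, for the whole second after the job is handed in: The bin stands home under the spout (within 5 mm of the leg, 4 mm sideways) with all three spacers at rest inside it, which came one after another; bearing, nut and screwdriver are within 20 mm of their starts (all of step 1 and linear speed of yellow_bin below 0.01 m/s and x of spacer_a in the frame of yellow_bin between -0.022 and 0.022 m and y of spacer_a in the frame of yellow_bin between -0.031 and 0.031 m and z of each of spacer_a, spacer_b, spacer_c in the frame of yellow_bin below 0.036 m and x of spacer_b in the frame of yellow_bin between -0.022 and 0.022 m and y of spacer_b in the frame of yellow_bin between -0.031 and 0.031 m and x of spacer_c in the frame of yellow_bin between -0.022 and 0.022 m and y of spacer_c in the frame of yellow_bin between -0.031 and 0.031 m and linear speed of each of spacer_a, spacer_b, spacer_c below 0.02 m/s and distance of each of old_bearing, big_nut, screwdriver from where it was at the start of the episode below 0.02 m); the robot touches nothing.
It fails at once if a spacer ring is lifted more than 12 mm off the tray floor (height (world z) of any of spacer_a, spacer_b, spacer_c above 0.064 m).
It fails at once if the bin is lifted or tipped (height (world z) of yellow_bin above 0.012 m or angle between yellow_bin's own z axis and vertical above 0.35 rad).
It fails at once if a spacer ring falls beside the bin ((height (world z) of spacer_a below 0.03 m and (x of spacer_a in the frame of yellow_bin above 0.03 m or x of spacer_a in the frame of yellow_bin below -0.03 m or y of spacer_a in the frame of yellow_bin above 0.04 m or y of spacer_a in the frame of yellow_bin below -0.04 m)) or (height (world z) of spacer_b below 0.03 m and (x of spacer_b in the frame of yellow_bin above 0.03 m or x of spacer_b in the frame of yellow_bin below -0.03 m or y of spacer_b in the frame of yellow_bin above 0.04 m or y of spacer_b in the frame of yellow_bin below -0.04 m)) or (height (world z) of spacer_c below 0.03 m and (x of spacer_c in the frame of yellow_bin above 0.03 m or x of spacer_c in the frame of yellow_bin below -0.03 m or y of spacer_c in the frame of yellow_bin above 0.04 m or y of spacer_c in the frame of yellow_bin below -0.04 m))).
It fails at once if the bearing, nut or screwdriver is moved more than 20 mm (distance of any of old_bearing, big_nut, screwdriver from where it was at the start of the episode above 0.02 m).
It also fails if it takes over 59 s, if anything falls off the work surface, if the arm or the gripper's body presses on something with over 40 N, if the wrist force passes 120 N, or if a joint passes its speed limit or range.

## Working session

There is one attempt and no reset: what is moved stays moved. The work goes in short steps, Python scripts to look and compute and a tool call to move; the robot and the scene stay as the last step left them, time stands still between calls to the robot, and variables do not carry over. Pictures are saved under pics/ and viewed, at most 10 in all, crops included, and the job is handed in when it is done.

Besides the shell and the picture viewer there is one more tool, called after ">>>" as a command line: name --argument value ..., lists and objects as JSON in quotes. servo_tool: Moves the arm, as the interface text tells. Its arguments: {"type":"object","properties":{"steps":{"type":"array"},"newtons":{"type":"number"}},"required":["steps"]}

```bash
mkdir -p pics; ls; cat > h.py <<'E'
import numpy as np, cv2
from rig import env
def grab(n):
    m=env.camera_model(n); im,d=env.get_image(n); return im,d,m
def f_(m,im): return im.shape[0]/2/np.tan(np.radians(m['fovy'])/2)
def ray(m,im,u,v,z):
    f=f_(m,im); T=np.array(m['T']); d=T[:3,:3]@np.array([(u-m['cx'])/f,(v-m['cy'])/f,1]); o=T[:3,3]
    return o+d*(z-o[2])/d[2]
def cloud(m,d):
    f=d.shape[0]/2/np.tan(np.radians(m['fovy'])/2); v,u=np.mgrid[:d.shape[0],:d.shape[1]]
    P=np.stack([(u-m['cx'])/f*d,(v-m['cy'])/f*d,d],-1); T=np.array(m['T']); return P@T[:3,:3].T+T[:3,3]
E
python3 - <<'E'
from h import *
for n in ('scene','side','wrist'):
    im,d,m=grab(n); cv2.imwrite(f'pics/{n}.png',im[:,:,::-1]); np.savez(f'{n}.npz',im=im,d=d,**m); print(n,m['fovy'],m['cx'],m['cy'],np.round(m['T'],3).tolist())
print(env.tcp_to_tips,env.observe())
E
```

```text
pics
scene 55.17356598663754 276.53065661281994 208.43132828547368 [[-0.727, -0.401, 0.557, 0.016], [-0.687, 0.433, -0.584, 0.48], [-0.006, -0.807, -0.59, 0.615], [0.0, 0.0, 0.0, 1.0]]
side 48.31401365591137 273.9671290734395 216.7599093168372 [[0.906, -0.232, 0.353, 0.098], [-0.422, -0.46, 0.782, -0.985], [-0.019, -0.857, -0.514, 0.654], [0.0, 0.0, 0.0, 1.0]]
wrist 58.5577033108254 285.75197358122733 212.702487810797 [[0.249, -0.924, -0.289, 0.212], [-0.969, -0.238, -0.073, -0.514], [-0.001, 0.298, -0.955, 0.373], [0.0, 0.0, 0.0, 1.0]]
0.019 {'time_s': 0.15, 'q': array([-8.79134753e+01,  2.18324383e+01,  7.43706031e+01,  2.06379293e-03,
        8.38564973e+01, -1.23357027e+01]), 'qvel': array([-0.03037723, -0.06770334, -0.21294688, -0.00813351,  0.0054293 ,
       -0.01081956]), 'joint_efforts': array([ 6.54154610e-04, -4.48626602e+01, -2.31345105e+01, -2.86601826e-04,
        3.76841199e-03, -3.24032146e-05]), 'position': array([ 0.1369862 , -0.53247846,  0.24987522]), 'tool_rot': array([[ 9.68487576e-01,  2.49061869e-01, -2.04457000e-06],
       [ 2.49061737e-01, -9.68487052e-01,  1.03976126e-03],
       [ 2.56984743e-04, -1.00750508e-03, -9.99999459e-01]]), 'ft_force': array([-0.03717555, -1.05860073,  0.80714641]), 'wrist_torque': array([ 0.02250225, -0.02410682, -0.04447863]), 'gripper_force': 0.0, 'grip_width': 0.0853805807107049}
```

View pics/scene.png

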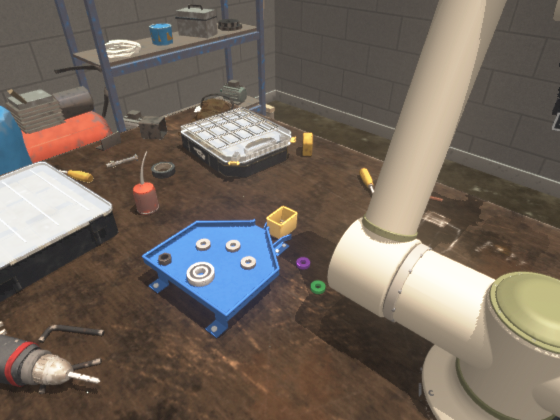

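View pics/side.png

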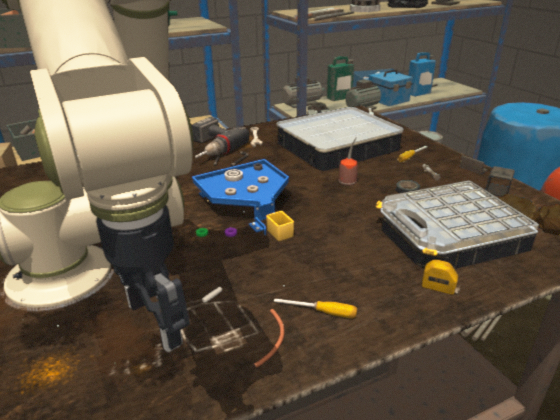

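The scene view shows the blue tray at about (215,265), with its spout to the upper right. The bin is at (282,222), and the rings are at (203,244), (233,245) and (249,263). The bearing is at (200,273) and the nut at (165,258). The side view agrees, with the bin at (280,225) and the rings at (231,190), (252,188) and (263,179).

```bash
python3 - <<'E'
from h import *
for n in ('scene','side'):
    D=np.load(n+'.npz'); im,d=D['im'],D['d']; m={k:D[k] for k in('fovy','cx','cy','T')}
    hsv=cv2.cvtColor(im,cv2.COLOR_RGB2HSV); P=cloud(m,d)
    box=np.zeros(d.shape,bool)
    if n=='scene': box[205:345,135:300]=1
    else: box[150:245,185:300]=1
    bl=(hsv[...,0]>100)&(hsv[...,0]<125)&(hsv[...,1]>130)&(hsv[...,2]>50)&box
    rim=bl&(abs(P[...,2]-.067)<.006); flo=bl&(abs(P[...,2]-.052)<.005)
    print(n,bl.sum(),rim.sum(),flo.sum(),'floor z',np.median(P[flo][:,2]),'bluezhist',np.histogram(P[bl][:,2],np.arange(-.01,.09,.01))[0])
    q=P[rim][:,:2]; h=cv2.convexHull((q*1e4).astype(np.int32).reshape(-1,1,2)); a=cv2.approxPolyDP(h,60,True)[:,0]/1e4
    print('rim poly',a.tolist())
    ye=(hsv[...,0]>15)&(hsv[...,0]<33)&(hsv[...,1]>110)&(hsv[...,2]>90)&box
    b=ye&(abs(P[...,2]-.044)<.004); q=P[b][:,:2]
    print('bin top',b.sum(),cv2.minAreaRect((q*1e3).astype(np.float32)))
    tray=cv2.morphologyEx((bl).astype(np.uint8),cv2.MORPH_CLOSE,np.ones((25,25)))>0
    ri=(tray&(hsv[...,1]<110)).astype(np.uint8)
    c,_=cv2.findContours(ri,cv2.RETR_EXTERNAL,cv2.CHAIN_APPROX_NONE)
    for k in c:
        if cv2.contourArea(k)>15:
            (u,v),_,_=cv2.minAreaRect(k); print('obj',round(u),round(v),cv2.contourArea(k),ray(m,im,u,v,.060).round(4)[:2])
    s=4; x0,y0,w,h_=(130,195,180,155) if n=='scene' else (180,145,130,110)
    cv2.imwrite(f'pics/{n}_c.png',cv2.resize(im[y0:y0+h_,x0:x0+w,::-1],None,fx=s,fy=s,interpolation=cv2.INTER_CUBIC)[:600,:800])
E
```

```text
scene 7758 1029 5861 floor z 0.05302972155482444 bluezhist [   0  363  117   16    0   23 6104 1104    4]
rim poly [[0.6317, 0.094], [0.6173, 0.2382], [0.3867, 0.2203], [0.3961, 0.079], [0.4992, 0.0009], [0.5403, 0.0066]]
bin top 178 ((526.4735107421875, -71.25111389160156), (48.46749496459961, 67.67218780517578), 3.5568506717681885)
obj 214 328 29.5 [0.3843 0.2477]
obj 210 317 109.5 [0.4064 0.2367]
obj 156 284 20.5 [0.5401 0.2591]
obj 172 285 81.5 [0.5172 0.2394]
obj 154 274 97.5 [0.5652 0.2473]
obj 200 274 561.0 [0.5021 0.1848]
obj 248 262 159.5 [0.4574 0.1019]
obj 164 258 121.0 [0.5883 0.2081]
obj 285 243 21.5 [0.4424 0.0092]
obj 232 245 145.0 [0.5183 0.0874]
obj 203 244 143.0 [0.5659 0.1273]
obj 278 238 30.5 [0.4632 0.0077]
obj 260 226 19.0 [0.5234 0.0033]
side 2966 423 1956 floor z 0.051858249003633616 bluezhist [  34  130   85   65   53  201 1916  476    0]
rim poly [[0.6266, 0.0896], [0.6172, 0.237], [0.5051, 0.2351], [0.3852, 0.2154], [0.3945, 0.0719], [0.4976, -0.0017], [0.5425, 0.0026]]
bin top 123 ((525.2503051757812, -69.81486511230469), (47.485408782958984, 66.72123718261719), 4.99362850189209)
obj 252 216 37.0 [ 0.4595 -0.0523]
obj 230 191 57.0 [0.4562 0.0954]
obj 252 188 60.5 [0.5154 0.0817]
obj 263 179 52.0 [0.5661 0.1216]
obj 233 174 184.5 [0.5    0.1885]
obj 257 166 39.0 [0.5855 0.2105]
```

View pics/scene_c.png

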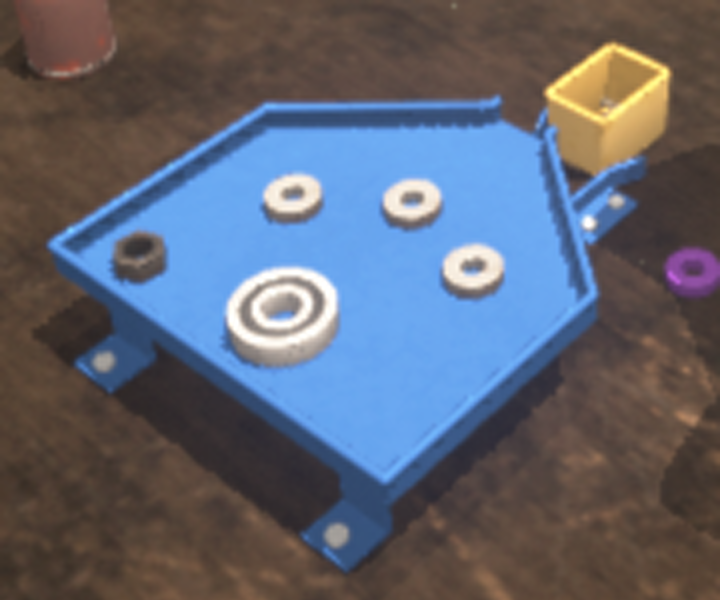

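View pics/side_c.png

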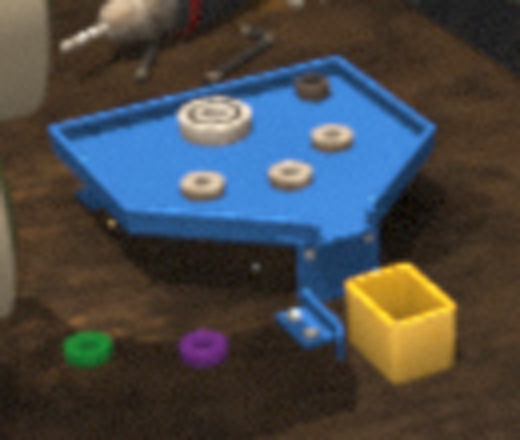

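The tray origin is about (0.520, 0.002) with a yaw of 4.6°. The bin is centred about 49 mm short of home. I'll go to a point in front of it with the fingers closed.

>>> servo_tool --steps '[{"tx": 2.8,"ty": 2.8,"yaw": 5.7,"claw": 0},{"tx": 2.8,"ty": 2.8,"yaw": 5.7},{"tx": 2.8,"ty": 2.8,"yaw": 5.7},{"tx": 2.8,"ty": 2.8,"yaw": 5.7},{"tx": 2.8,"ty": 2.8,"yaw": 5.7},{"tx": 2.8,"ty": 2.8,"yaw": 5.7},{"tx": 2.8,"ty": 2.8,"yaw": 5.7},{"tx": 2.8,"ty": 2.8,"yaw": 5.7},{"tx": 2.8,"ty": 2.8,"yaw": 5.7},{"tx": 2.8,"ty": 2.8,"yaw": 5.7},{"tx": 2.8,"ty": 2.8,"yaw": 5.7},{"tx": 2.8,"ty": 2.8,"yaw": 5.7},{"tx": 2.8,"ty": 2.8,"yaw": 5.7},{"tx": 2.8,"ty": 2.8,"yaw": 5.7},{"tz": -3},{"tz": -3},{"tz": -3},{"tz": -2}]'

```text
invalid input at $.steps[0]: expected keys tx, ty, tz, yaw, claw
```

>>> servo_tool --steps '[{"tx": 2.8,"ty": 2.8,"tz": 0,"yaw": 5.7,"claw": 0},{"tx": 2.8,"ty": 2.8,"tz": 0,"yaw": 5.7,"claw": 0},{"tx": 2.8,"ty": 2.8,"tz": 0,"yaw": 5.7,"claw": 0},{"tx": 2.8,"ty": 2.8,"tz": 0,"yaw": 5.7,"claw": 0},{"tx": 2.8,"ty": 2.8,"tz": 0,"yaw": 5.7,"claw": 0},{"tx": 2.8,"ty": 2.8,"tz": 0,"yaw": 5.7,"claw": 0},{"tx": 2.8,"ty": 2.8,"tz": 0,"yaw": 5.7,"claw": 0},{"tx": 2.8,"ty": 2.8,"tz": 0,"yaw": 5.7,"claw": 0},{"tx": 2.8,"ty": 2.8,"tz": 0,"yaw": 5.7,"claw": 0},{"tx": 2.8,"ty": 2.8,"tz": 0,"yaw": 5.7,"claw": 0},{"tx": 2.8,"ty": 2.8,"tz": 0,"yaw": 5.7,"claw": 0},{"tx": 2.8,"ty": 2.8,"tz": 0,"yaw": 5.7,"claw": 0},{"tx": 2.8,"ty": 2.8,"tz": 0,"yaw": 5.7,"claw": 0},{"tx": 2.8,"ty": 2.8,"tz": 0,"yaw": 5.7,"claw": 0},{"tx": 0,"ty": 0,"tz": -3,"yaw": 0.4,"claw": 0},{"tx": 0,"ty": 0,"tz": -3,"yaw": 0,"claw": 0},{"tx": 0,"ty": 0,"tz": -3,"yaw": 0,"claw": 0}]'

```text
time_s: 1.85
position: [0.529, -0.1401, 0.1591]
tool_rot: [[-0.082, 0.997, -0.0], [0.997, 0.082, 0.0], [0.0, -0.0, -1.0]]
ft_force: [-0.1, 0.2, 0.0]
grip_width: 0.0003
gripper_force: 0.0
```

>>> servo_tool --steps '[{"tx": 0.1,"ty": 0,"tz": -3.5,"yaw": 0,"claw": 0},{"tx": 0.1,"ty": 0,"tz": -3.5,"yaw": 0,"claw": 0},{"tx": 0,"ty": 0,"tz": -3,"yaw": 0,"claw": 0},{"tx": 0,"ty": 0,"tz": -2.3,"yaw": 0,"claw": 0},{"tx": -0.08,"ty": 1,"tz": 0,"yaw": 0,"claw": 0},{"tx": -0.08,"ty": 1,"tz": 0,"yaw": 0,"claw": 0},{"tx": -0.08,"ty": 1,"tz": 0,"yaw": 0,"claw": 0},{"tx": -0.04,"ty": 0.5,"tz": 0,"yaw": 0,"claw": 0},{"tx": -0.04,"ty": 0.5,"tz": 0,"yaw": 0,"claw": 0},{"tx": -0.04,"ty": 0.5,"tz": 0,"yaw": 0,"claw": 0},{"tx": -0.04,"ty": 0.5,"tz": 0,"yaw": 0,"claw": 0},{"tx": -0.04,"ty": 0.5,"tz": 0,"yaw": 0,"claw": 0},{"tx": -0.04,"ty": 0.5,"tz": 0,"yaw": 0,"claw": 0},{"tx": -0.04,"ty": 0.5,"tz": 0,"yaw": 0,"claw": 0}]'

```text
time_s: 3.25
position: [0.5258, -0.0753, 0.0373]
tool_rot: [[-0.081, 0.997, -0.0], [0.997, 0.081, -0.0], [-0.0, -0.0, -1.0]]
ft_force: [0.4, -1.7, 0.3]
grip_width: -0.0001
gripper_force: 0.3
```

>>> servo_tool --steps '[{"tx": -0.02,"ty": 0.3,"tz": 0,"yaw": 0,"claw": 0},{"tx": -0.02,"ty": 0.3,"tz": 0,"yaw": 0,"claw": 0}]'

```text
time_s: 3.45
position: [0.5254, -0.0693, 0.0373]
tool_rot: [[-0.081, 0.997, -0.0], [0.997, 0.081, 0.0], [0.0, -0.0, -1.0]]
ft_force: [0.0, -0.8, 1.4]
grip_width: -0.0003
gripper_force: 0.3
```

>>> servo_tool --steps '[{"tx": -0.01,"ty": 0.2,"tz": 0,"yaw": 0,"claw": 0}]'

```text
time_s: 3.55
position: [0.5253, -0.0674, 0.0373]
tool_rot: [[-0.081, 0.997, -0.0], [0.997, 0.081, 0.0], [0.0, -0.0, -1.0]]
ft_force: [0.4, 0.0, 0.6]
grip_width: 0.0
gripper_force: 0.2
```

>>> servo_tool --steps '[{"tx": -0.01,"ty": 0.2,"tz": 0,"yaw": 0,"claw": 0}]'

```text
time_s: 3.65
position: [0.5252, -0.0655, 0.0373]
tool_rot: [[-0.081, 0.997, -0.0], [0.997, 0.081, 0.0], [0.0, -0.0, -1.0]]
ft_force: [-0.9, -0.7, -0.4]
grip_width: 0.0001
gripper_force: 0.2
```

>>> servo_tool --steps '[{"tx": -0.01,"ty": 0.15,"tz": 0,"yaw": 0,"claw": 0}]'

```text
time_s: 3.75
position: [0.5252, -0.065, 0.0374]
tool_rot: [[-0.081, 0.997, 0.0], [0.997, 0.081, -0.002], [-0.002, -0.0, -1.0]]
ft_force: [-2.5, -12.6, -0.8]
grip_width: 0.0003
gripper_force: 6.3
```

```bash
python3 - <<'E'
from h import *
im,d,m=grab('scene'); cv2.imwrite('pics/s2.png',cv2.resize(im[195:350,130:310,::-1],None,fx=4,fy=4,interpolation=cv2.INTER_CUBIC)[:600])
hsv=cv2.cvtColor(im,cv2.COLOR_RGB2HSV); P=cloud(m,d)
ye=(hsv[...,0]>15)&(hsv[...,0]<33)&(hsv[...,1]>110)&(hsv[...,2]>60)
ye[:,:230]=0;ye[:,310:]=0;ye[:195]=0;ye[260:]=0
b=ye&(abs(P[...,2]-.044)<.004); q=P[b][:,:2]
print(b.sum(),cv2.minAreaRect((q*1e3).astype(np.float32)))
E
```

```text
127 ((522.6799926757812, -30.634056091308594), (48.79536056518555, 58.04653549194336), 4.980591773986816)
```

View pics/s2.png

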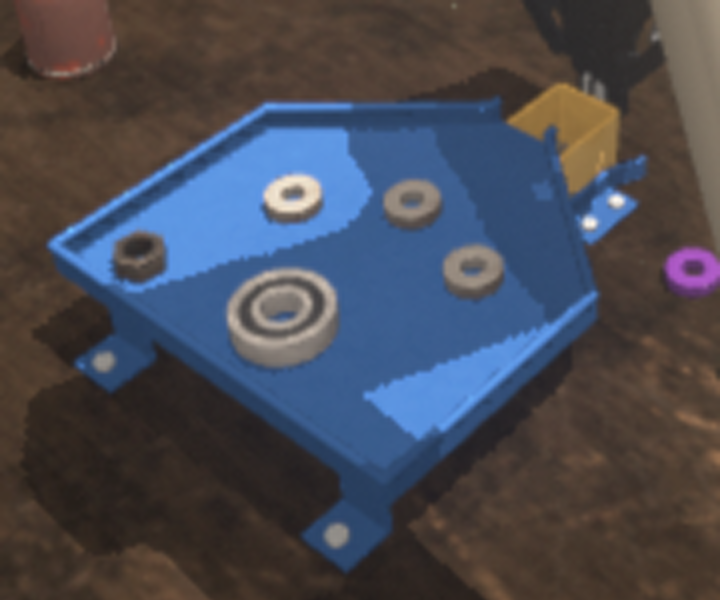

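The bin stopped against the leg: the push force rose to 12.6 N and the finger front was at about -56 mm in the tray frame. In the crop the bin sits under the spout at (565,130), and the rings haven't moved. Next I back off, rise, and go behind the middle ring.

>>> servo_tool --steps '[{"tx": 0.04,"ty": -0.5,"tz": 0,"yaw": 0,"claw": 0},{"tx": 0.16,"ty": -2.5,"tz": 0,"yaw": 0,"claw": 0},{"tx": 0,"ty": 0,"tz": 4,"yaw": 0,"claw": 0},{"tx": 0,"ty": 0,"tz": 4,"yaw": 0,"claw": 1.2},{"tx": 0,"ty": 0,"tz": 3.3,"yaw": 0,"claw": 1.2},{"tx": -0.25,"ty": 4.2,"tz": 0,"yaw": 0,"claw": 1.2},{"tx": -0.25,"ty": 4.2,"tz": 0,"yaw": 0,"claw": 1.2},{"tx": -0.25,"ty": 4.2,"tz": 0,"yaw": 0,"claw": 1.2},{"tx": -0.25,"ty": 4.2,"tz": 0,"yaw": 0,"claw": 1.2},{"tx": -0.25,"ty": 4.2,"tz": 0,"yaw": 0,"claw": 1.2},{"tx": 0,"ty": 0,"tz": 0,"yaw": 0,"claw": 1.2},{"tx": 0,"ty": 0,"tz": 0,"yaw": 0,"claw": 1.2}]'

```text
time_s: 5.0
position: [0.5145, 0.1164, 0.1503]
tool_rot: [[-0.082, 0.997, -0.0], [0.997, 0.082, 0.0], [0.0, -0.0, -1.0]]
ft_force: [0.0, -0.6, -0.4]
grip_width: 0.0118
gripper_force: 0.0
```

```bash
cat >> h.py <<'E'
O=np.array([.520,.0018]); a=np.radians(4.6); EX=np.array([np.cos(a),np.sin(a)]); EY=np.array([-np.sin(a),np.cos(a)])
def tray(p): p=np.asarray(p)[:2]-O; return np.array([p@EX,p@EY]).round(4)
def rings(n):
    im,d,m=grab(n); hsv=cv2.cvtColor(im,cv2.COLOR_RGB2HSV)
    P=cloud(m,d); z=P[...,2]
    top=((abs(z-.060)<.003)&(hsv[...,1]<120)).astype(np.uint8)
    c,_=cv2.findContours(top,cv2.RETR_EXTERNAL,cv2.CHAIN_APPROX_NONE)
    for k in c:
        if cv2.contourArea(k)>60:
            h=cv2.convexHull(k)[:,0]; w=np.array([ray(m,im,u,v,.060)[:2] for u,v in h])
            (cx,cy),r=cv2.minEnclosingCircle((w*1e3).astype(np.float32))
            if 10<r<22: print(n,'px',h.mean(0).round(),'world',round(cx,1),round(cy,1),'r',round(r,1),'tray',tray([cx/1e3,cy/1e3]))
    return im
E
python3 - <<'E'
from h import *
im=rings('wrist'); cv2.imwrite('pics/w1.png',im[:,:,::-1]); rings('scene'); rings('side')
E
```

```text
wrist px [288. 266.] world 519.9 88.5 r 15.5 tray [0.0069 0.0864]
wrist px [192. 244.] world 460.6 101.4 r 15.4 tray [-0.0512  0.104 ]
wrist px [375. 215.] world 568.6 127.9 r 15.3 tray [0.0585 0.1218]
wrist px [417.  76.] world 583.0 205.9 r 11.9 tray [0.0791 0.1983]
scene px [249. 261.] world 459.3 101.3 r 17.3 tray [-0.0525  0.104 ]
scene px [233. 245.] world 518.1 87.2 r 17.4 tray [0.005  0.0852]
scene px [203. 244.] world 567.3 127.9 r 17.2 tray [0.0573 0.1219]
```

View pics/w1.png

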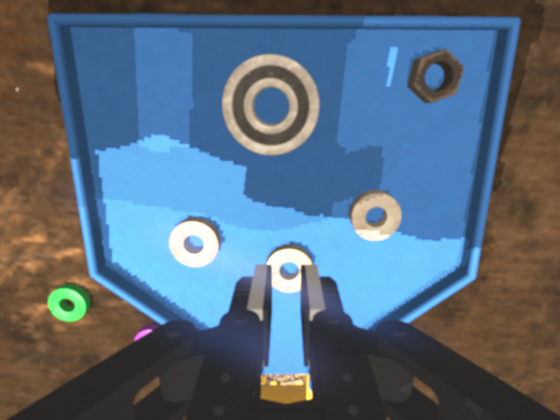

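The wrist view shows rings at (288,266), (192,244) and (375,215), the bearing at (270,103) and the nut at (435,76). The rim corners are near (50,15), (519,19), (93,277) and (478,280), and the bin shows between the fingers at (287,388). I'll tie the tray frame to this same view.

```bash
python3 - <<'E'
from h import *
m=env.camera_model('wrist'); im=cv2.imread('pics/w1.png')
p=[ray(m,im,u,v,.067)[:2] for u,v in [(50,15),(519,19),(478,280),(93,277)]]
for x in p: print(x.round(4), tray(x))
hsv=cv2.cvtColor(im,cv2.COLOR_BGR2HSV); bin_=((hsv[...,0]>15)&(hsv[...,0]<33)&(hsv[...,1]>120)).astype(np.uint8); bin_[:370]=0
u,v,w,h=cv2.boundingRect(bin_); print(u,v,w,h,[tray(ray(m,im,c,v+h/2,.044)) for c in(u,u+w)])
E
```

```text
[0.391  0.2191] [-0.1112  0.2269]
[0.6228 0.2356] [0.1212 0.2248]
[0.6359 0.0923] [0.1228 0.0809]
[0.4015 0.0759] [-0.1122  0.0833]
6 372 551 45 [array([-0.2063, -0.0267]), array([ 0.2103, -0.0274])]
```

>>> servo_tool --steps '[{"tx": -0.04,"ty": 0.5,"tz": -3,"yaw": 0,"claw": 0.8},{"tx": 0,"ty": 0,"tz": -3,"yaw": 0,"claw": 0.8},{"tx": 0,"ty": 0,"tz": -1.6,"yaw": 0,"claw": 0.8},{"tx": 0.06,"ty": -1,"tz": 0,"yaw": 0,"claw": 0.8},{"tx": 0.06,"ty": -1,"tz": 0,"yaw": 0,"claw": 0.8},{"tx": 0.06,"ty": -1,"tz": 0,"yaw": 0,"claw": 0.8},{"tx": 0.06,"ty": -1,"tz": 0,"yaw": 0,"claw": 0.8},{"tx": 0.07,"ty": -1,"tz": 0,"yaw": 0,"claw": 0.8},{"tx": 0.07,"ty": -1,"tz": 0,"yaw": 0,"claw": 0.8},{"tx": 0.07,"ty": -1,"tz": 0,"yaw": 0,"claw": 0.8},{"tx": 0.07,"ty": -1,"tz": 0,"yaw": 0,"claw": 0.8}]'

```text
time_s: 6.25
position: [0.5195, 0.04, 0.0744]
tool_rot: [[-0.081, 0.997, 0.0], [0.997, 0.081, 0.0], [-0.0, 0.0, -1.0]]
ft_force: [-0.1, 0.3, 0.0]
grip_width: 0.0078
gripper_force: 0.2
```

```bash
python3 - <<'E'
from h import *
p=env.observe()['position']; print(tray(p),p)
w=rings('wrist'); s=rings('scene'); d=rings('side')
c=np.hstack([cv2.resize(w,(400,300)),cv2.resize(s[205:280,210:310],(400,300),interpolation=cv2.INTER_CUBIC)])
cv2.imwrite('pics/w2.png',c[:,:,::-1])
E
```

```text
[0.0026 0.0381] [0.51949827 0.04001314 0.07437998]
wrist px [129. 127.] world 460.9 100.8 r 15.4 tray [-0.051   0.1035]
wrist px [448.  71.] world 568.4 127.3 r 15.4 tray [0.0583 0.1212]
scene px [247. 262.] world 459.0 100.4 r 16.7 tray [-0.0529  0.1032]
scene px [203. 243.] world 566.1 127.2 r 18.1 tray [0.056  0.1213]
```

View pics/w2.png

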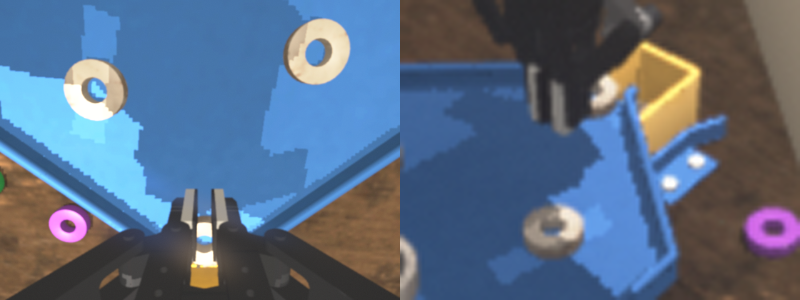

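The ring is held centred in the finger gap at (205,236) on the left half, with the bin straight ahead at (204,272). I'll push it out.

>>> servo_tool --steps '[{"tx": 0.05,"ty": -0.7,"tz": 0,"yaw": 0,"claw": 0.8},{"tx": 0.05,"ty": -0.7,"tz": 0,"yaw": 0,"claw": 0.8},{"tx": 0.05,"ty": -0.7,"tz": 0,"yaw": 0,"claw": 0.8},{"tx": 0,"ty": 0,"tz": 0,"yaw": 0,"claw": 0.8}]'

```text
time_s: 6.8
position: [0.5211, 0.019, 0.0743]
tool_rot: [[-0.08, 0.997, 0.0], [0.997, 0.08, -0.0], [-0.0, 0.0, -1.0]]
ft_force: [0.1, 0.0, -0.1]
grip_width: 0.0079
gripper_force: 0.0
```

```bash
python3 - <<'E'
from h import *
p=env.observe()['position']; print(tray(p),p)
im,d,m=grab('wrist'); s,ds,ms=grab('side')
P=cloud(m,d); print('wrist gap px depth', [P[v,286].round(3).tolist() for v in range(310,400,10)])
c=np.hstack([cv2.resize(im[260:410,180:380],(400,300)),cv2.resize(s[190:250,240:320],(400,300),interpolation=cv2.INTER_CUBIC)])
cv2.imwrite('pics/w3.png',c[:,:,::-1])
E
```

```text
[0.0025 0.0171] [0.52108292 0.01901824 0.07431975]
wrist gap px depth [[0.524, 0.003, 0.051], [0.526, -0.021, 0.022], [0.526, -0.024, 0.027], [0.527, -0.042, 0.01], [0.528, -0.052, 0.006], [0.528, -0.051, 0.016], [0.528, -0.052, 0.023], [0.528, -0.051, 0.032], [0.528, -0.051, 0.039]]
```

View pics/w3.png

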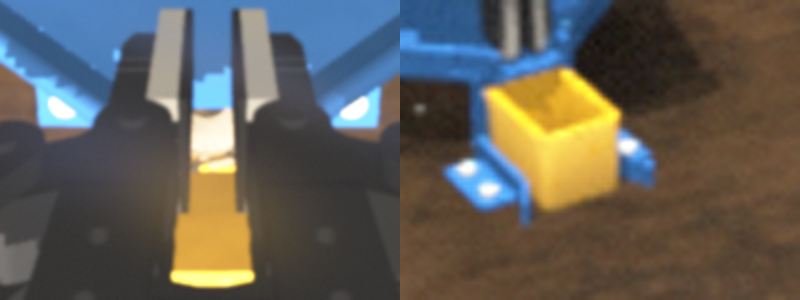

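The first ring is in the bin, leaning at a height of about 25 mm, and the bin is still home. Next is the left ring, using a yawed approach.

>>> servo_tool --steps '[{"tx": 0,"ty": 0,"tz": 4,"yaw": 0,"claw": 0.8},{"tx": -1.68,"ty": 2.1,"tz": 0,"yaw": 7.5,"claw": 0.8},{"tx": -1.68,"ty": 2.1,"tz": 0,"yaw": 7.5,"claw": 0.8},{"tx": -1.68,"ty": 2.1,"tz": 0,"yaw": 7.5,"claw": 0.8},{"tx": -1.68,"ty": 2.1,"tz": 0,"yaw": 7.5,"claw": 0.8},{"tx": -1.68,"ty": 2.1,"tz": 0,"yaw": 7.5,"claw": 0.8},{"tx": 0,"ty": 0,"tz": -2,"yaw": 0,"claw": 0.8},{"tx": 0,"ty": 0,"tz": -2,"yaw": 0,"claw": 0.8},{"tx": 0,"ty": 0,"tz": 0,"yaw": 0,"claw": 0.8}]'

```text
time_s: 7.8
position: [0.4357, 0.1251, 0.0729]
tool_rot: [[-0.671, 0.741, -0.004], [0.741, 0.671, -0.0], [0.003, -0.003, -1.0]]
ft_force: [0.1, -0.4, 0.2]
grip_width: 0.008
gripper_force: 0.0
```

```bash
python3 - <<'E'
from h import *
p=env.observe()['position']; print(tray(p),p)
rings('wrist'); s=rings('scene');rings('side')
E
```

```text
[-0.0741  0.1297] [0.43573096 0.12514109 0.07285017]
wrist px [517. 296.] world 505.2 185.9 r 10.1 tray [1.000e-04 1.847e-01]
scene px [203. 244.] world 567.3 127.9 r 17.2 tray [0.0573 0.1219]
```

>>> servo_tool --steps '[{"tx": 0.67,"ty": -0.73,"tz": 0,"yaw": 0,"claw": 0.8},{"tx": 0.66,"ty": -0.73,"tz": 0,"yaw": 0,"claw": 0.8},{"tx": 0.66,"ty": -0.73,"tz": 0,"yaw": 0,"claw": 0.8},{"tx": 0.66,"ty": -0.73,"tz": 0,"yaw": 0,"claw": 0.8},{"tx": 0.66,"ty": -0.73,"tz": 0,"yaw": 0,"claw": 0.8},{"tx": 0.66,"ty": -0.73,"tz": 0,"yaw": 0,"claw": 0.8},{"tx": 0.66,"ty": -0.73,"tz": 0,"yaw": 0,"claw": 0.8},{"tx": 0.66,"ty": -0.73,"tz": 0,"yaw": 0,"claw": 0.8},{"tx": 0.66,"ty": -0.73,"tz": 0,"yaw": 0,"claw": 0.8},{"tx": 0.66,"ty": -0.73,"tz": 0,"yaw": 0,"claw": 0.8},{"tx": 0.26,"ty": 0.21,"tz": 0,"yaw": -7.5,"claw": 0.8},{"tx": 0.28,"ty": 0.17,"tz": 0,"yaw": -7.5,"claw": 0.8},{"tx": 0.31,"ty": 0.13,"tz": 0,"yaw": -7.5,"claw": 0.8},{"tx": 0.32,"ty": 0.1,"tz": 0,"yaw": -7.5,"claw": 0.8},{"tx": 0.33,"ty": 0.05,"tz": 0,"yaw": -7.5,"claw": 0.8},{"tx": 0,"ty": 0,"tz": 0,"yaw": 0,"claw": 0.8}]'

```text
time_s: 9.55
position: [0.5186, 0.0582, 0.0743]
tool_rot: [[-0.08, 0.997, 0.0], [0.997, 0.08, -0.0], [-0.0, 0.0, -1.0]]
ft_force: [0.7, 0.6, -0.3]
grip_width: 0.0081
gripper_force: 0.0
```

```bash
python3 - <<'E'
from h import *
p=env.observe()['position']; print(tray(p),p)
w=rings('wrist'); s=rings('scene'); d=rings('side')
c=np.hstack([cv2.resize(w[200:410,140:420],(400,300)),cv2.resize(s[205:280,210:310],(400,300),interpolation=cv2.INTER_CUBIC)])
cv2.imwrite('pics/w4.png',c[:,:,::-1])
E
```

```text
[0.0031 0.0563] [0.5186025  0.05819351 0.07430225]
wrist px [436. 127.] world 568.4 127.3 r 15.3 tray [0.0584 0.1212]
wrist px [260.   6.] world 503.6 162.6 r 12.1 tray [-0.0034  0.1616]
scene px [203. 244.] world 567.5 127.7 r 17.0 tray [0.0574 0.1217]
```

View pics/w4.png

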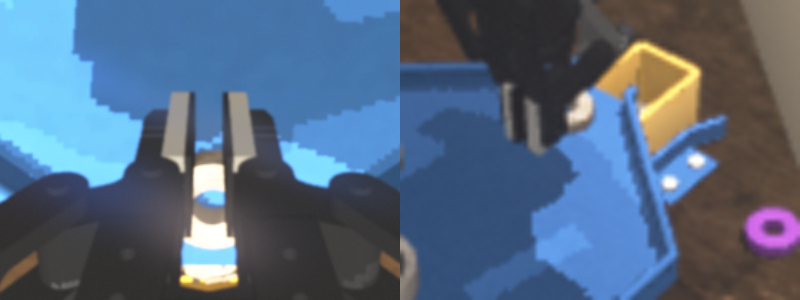

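The second ring is centred in the gap at (208,200) on the left half. I'll push it out.

>>> servo_tool --steps '[{"tx": 0.08,"ty": -1,"tz": 0,"yaw": 0,"claw": 0.8},{"tx": 0.08,"ty": -1,"tz": 0,"yaw": 0,"claw": 0.8},{"tx": 0.04,"ty": -0.7,"tz": 0,"yaw": 0,"claw": 0.8},{"tx": 0.04,"ty": -0.6,"tz": 0,"yaw": 0,"claw": 0.8},{"tx": 0.04,"ty": -0.6,"tz": 0,"yaw": 0,"claw": 0.8},{"tx": 0,"ty": 0,"tz": 0,"yaw": 0,"claw": 0.8},{"tx": 0,"ty": 0,"tz": 0,"yaw": 0,"claw": 0.8}]'

```text
time_s: 10.4
position: [0.5208, 0.0194, 0.0743]
tool_rot: [[-0.08, 0.997, -0.0], [0.997, 0.08, 0.0], [0.0, -0.0, -1.0]]
ft_force: [1.1, -0.3, -0.1]
grip_width: 0.0079
gripper_force: 0.0
```

```bash
cat > chk.py <<'E'
from h import *
p=env.observe()['position']; print(tray(p),p)
im,d,m=grab('wrist'); P=cloud(m,d); print('gap', [(tray(P[v,286])[1].round(3).tolist(),P[v,286,2].round(3)) for v in range(300,400,8)])
for n,(u0,u1,v0,v1) in dict(scene=(262,300,205,245),side=(262,300,205,235)).items():
    im,d,m=grab(n); P=cloud(m,d)[v0:v1,u0:u1]; hs=cv2.cvtColor(im,cv2.COLOR_RGB2HSV)[v0:v1,u0:u1]
    g=(hs[...,1]<90)&(hs[...,2]>70); Q=P[g]
    T=np.array([tray(q) for q in Q]); k=(abs(T[:,0])<.024)&(T[:,1]<.006)&(T[:,1]>-.056) if len(T) else []
    print(n,'grey in bin:',sum(k), np.c_[T,Q[:,2].round(3)][k][::6].tolist() if len(T) else '')
E
python3 chk.py
```

```text
[0.0022 0.0175] [0.52076416 0.01939171 0.07430443]
gap [(0.007, np.float64(0.051)), (0.003, np.float64(0.051)), (-0.025, np.float64(0.014)), (-0.027, np.float64(0.019)), (-0.033, np.float64(0.017)), (-0.044, np.float64(0.01)), (-0.054, np.float64(0.004)), (-0.054, np.float64(0.011)), (-0.054, np.float64(0.018)), (-0.053, np.float64(0.025)), (-0.053, np.float64(0.031)), (-0.053, np.float64(0.037)), (-0.052, np.float64(0.044))]
scene grey in bin: 28 [[0.0197, -0.0429, 0.023], [0.0214, -0.0374, 0.016], [0.0019, -0.0287, 0.023], [-0.0231, -0.0381, 0.015], [-0.022, -0.0103, 0.018]]
side grey in bin: 8 [[-0.0014, 0.0058, 0.045], [-0.0207, -0.0379, -0.0]]
```

Both rings lie low in the bin. Now the right-hand ring, mirrored.

>>> servo_tool --steps '[{"tx": 0,"ty": 0,"tz": 4,"yaw": 0,"claw": 0.8},{"tx": 1.19,"ty": 2.73,"tz": 0,"yaw": -6.1,"claw": 0.8},{"tx": 1.19,"ty": 2.73,"tz": 0,"yaw": -6.1,"claw": 0.8},{"tx": 1.19,"ty": 2.73,"tz": 0,"yaw": -6.1,"claw": 0.8},{"tx": 1.19,"ty": 2.73,"tz": 0,"yaw": -6.1,"claw": 0.8},{"tx": 1.21,"ty": 2.75,"tz": 0,"yaw": -6.2,"claw": 0.8},{"tx": 0,"ty": 0,"tz": -2,"yaw": 0,"claw": 0.8},{"tx": 0,"ty": 0,"tz": -2,"yaw": 0,"claw": 0.8},{"tx": 0,"ty": 0,"tz": 0,"yaw": 0,"claw": 0.8}]'

```text
time_s: 11.45
position: [0.5799, 0.1567, 0.0728]
tool_rot: [[0.437, 0.899, -0.002], [0.899, -0.437, 0.0], [-0.001, -0.002, -1.0]]
ft_force: [-0.3, -1.0, 0.9]
grip_width: 0.0081
gripper_force: 0.0
```

>>> servo_tool --steps '[{"tx": -0.45,"ty": -0.92,"tz": 0,"yaw": 0,"claw": 0.8},{"tx": -0.45,"ty": -0.92,"tz": 0,"yaw": 0,"claw": 0.8},{"tx": -0.45,"ty": -0.92,"tz": 0,"yaw": 0,"claw": 0.8},{"tx": -0.45,"ty": -0.92,"tz": 0,"yaw": 0,"claw": 0.8},{"tx": -0.45,"ty": -0.92,"tz": 0,"yaw": 0,"claw": 0.8},{"tx": -0.45,"ty": -0.92,"tz": 0,"yaw": 0,"claw": 0.8},{"tx": -0.45,"ty": -0.91,"tz": 0,"yaw": 0,"claw": 0.8},{"tx": -0.45,"ty": -0.91,"tz": 0,"yaw": 0,"claw": 0.8},{"tx": -0.44,"ty": -0.91,"tz": 0,"yaw": 0,"claw": 0.8},{"tx": -0.44,"ty": -0.91,"tz": 0,"yaw": 0,"claw": 0.8},{"tx": -0.44,"ty": -0.9,"tz": 0,"yaw": 0,"claw": 0.8},{"tx": -0.25,"ty": 0.11,"tz": 0,"yaw": 0,"claw": 0.8}]'

```text
time_s: 12.65
position: [0.5285, 0.0555, 0.0743]
tool_rot: [[0.439, 0.898, -0.0], [0.898, -0.439, -0.0], [-0.0, -0.0, -1.0]]
ft_force: [0.4, 0.2, -0.1]
grip_width: 0.008
gripper_force: 0.0
```

>>> servo_tool --steps '[{"tx": 0,"ty": 0,"tz": 0,"yaw": 6.1,"claw": 0.8},{"tx": -0.26,"ty": 0.08,"tz": 0,"yaw": 6.1,"claw": 0.8},{"tx": -0.27,"ty": 0.05,"tz": 0,"yaw": 6.1,"claw": 0.8},{"tx": -0.27,"ty": 0.02,"tz": 0,"yaw": 6.1,"claw": 0.8},{"tx": -0.27,"ty": -0.01,"tz": 0,"yaw": 6.2,"claw": 0.8},{"tx": 0,"ty": 0,"tz": 0,"yaw": 0,"claw": 0.8}]'

```text
time_s: 13.25
position: [0.5178, 0.0583, 0.0743]
tool_rot: [[-0.082, 0.997, -0.0], [0.997, 0.082, 0.0], [0.0, -0.0, -1.0]]
ft_force: [0.1, 0.1, -0.3]
grip_width: 0.0081
gripper_force: 0.0
```

```bash
python3 - <<'E'
from h import *
p=env.observe()['position']; print(tray(p),p)
w,d,m=grab('wrist'); s,_,_=grab('scene')
c=np.hstack([cv2.resize(w[200:410,140:420],(400,300)),cv2.resize(s[205:280,210:310],(400,300),interpolation=cv2.INTER_CUBIC)])
cv2.imwrite('pics/w5.png',c[:,:,::-1])
E
```

```text
[0.0023 0.0565] [0.51777738 0.05832708 0.07427282]
```

View pics/w5.png

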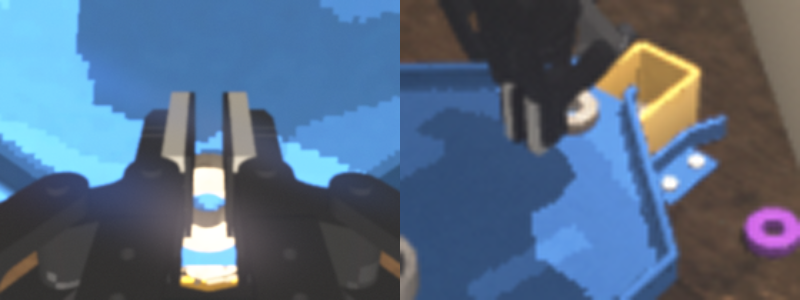

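The third ring is centred in the gap at (208,205). I'll push it out as before, then rise clear.

>>> servo_tool --steps '[{"tx": 0.08,"ty": -1,"tz": 0,"yaw": 0,"claw": 0.8},{"tx": 0.08,"ty": -1,"tz": 0,"yaw": 0,"claw": 0.8},{"tx": 0.06,"ty": -0.7,"tz": 0,"yaw": 0,"claw": 0.8},{"tx": 0.05,"ty": -0.6,"tz": 0,"yaw": 0,"claw": 0.8},{"tx": 0.05,"ty": -0.6,"tz": 0,"yaw": 0,"claw": 0.8},{"tx": 0,"ty": 0,"tz": 0,"yaw": 0,"claw": 0.8},{"tx": 0,"ty": 0,"tz": 0,"yaw": 0,"claw": 0.8}]'

```text
time_s: 14.05
position: [0.5213, 0.019, 0.0743]
tool_rot: [[-0.08, 0.997, -0.0], [0.997, 0.08, 0.0], [0.0, -0.0, -1.0]]
ft_force: [0.9, -0.0, -0.7]
grip_width: 0.008
gripper_force: 0.0
```

```bash
python3 chk.py
```

```text
[0.0027 0.017 ] [0.521299   0.01898156 0.07427595]
gap [(0.006, np.float64(0.05)), (0.003, np.float64(0.051)), (-0.02, np.float64(0.022)), (-0.023, np.float64(0.025)), (-0.038, np.float64(0.011)), (-0.044, np.float64(0.01)), (-0.055, np.float64(0.003)), (-0.053, np.float64(0.013)), (-0.053, np.float64(0.019)), (-0.054, np.float64(0.026)), (-0.054, np.float64(0.031)), (-0.053, np.float64(0.038)), (-0.053, np.float64(0.043))]
scene grey in bin: 25 [[0.0195, -0.0426, 0.023], [0.0203, -0.036, 0.018], [0.0103, -0.0386, 0.012], [-0.0207, -0.0374, 0.011], [-0.023, -0.0127, 0.014]]
side grey in bin: 58 [[0.0016, 0.0059, 0.044], [0.004, -0.0006, 0.04], [0.0033, -0.0018, 0.038], [-0.0059, -0.002, 0.038], [0.0115, -0.0029, 0.033], [0.0119, -0.0077, 0.032], [0.0071, -0.0051, 0.026], [0.0104, -0.01, 0.025], [0.0024, -0.0079, 0.02], [-0.0231, -0.0376, 0.013]]
```

The third ring has dropped and is leaning against the tray-side wall of the bin. I'll rise, move back and check from above.

>>> servo_tool --steps '[{"tx": 0,"ty": 0.3,"tz": 1,"yaw": 0,"claw": 0.8},{"tx": 0,"ty": 0,"tz": 4,"yaw": 0,"claw": 0.8},{"tx": 0,"ty": -2,"tz": 4,"yaw": 0,"claw": 0.8},{"tx": 0,"ty": -4,"tz": 2,"yaw": 0,"claw": 0.8},{"tx": 0,"ty": -4,"tz": 0,"yaw": 0,"claw": 0.8},{"tx": 0,"ty": -4,"tz": 0,"yaw": 0,"claw": 0.8},{"tx": 0,"ty": 0,"tz": 0,"yaw": 0,"claw": 0.8},{"tx": 0,"ty": 0,"tz": 0,"yaw": 0,"claw": 0.8}]'

```text
time_s: 15.0
position: [0.5212, -0.1182, 0.1848]
tool_rot: [[-0.079, 0.997, 0.0], [0.997, 0.079, 0.0], [0.0, 0.0, -1.0]]
ft_force: [-0.7, 0.0, 1.1]
grip_width: 0.0079
gripper_force: 0.0
```

```bash
python3 - <<'E'
from h import *
print(env.observe()['position'])
im,d,m=grab('wrist'); P=cloud(m,d).reshape(-1,3); hs=cv2.cvtColor(im,cv2.COLOR_RGB2HSV).reshape(-1,3)
q=P[:,:2]-O; T=np.c_[q@EX,q@EY,P[:,2]]
ye=(hs[:,0]>15)&(hs[:,0]<33)&(hs[:,1]>120)&(abs(T[:,2]-.044)<.003)&(abs(T[:,0])<.05)&(T[:,1]<.02)&(T[:,1]>-.09)
print('bin rim',ye.sum(),T[ye].min(0).round(4),T[ye].max(0).round(4),cv2.minAreaRect((T[ye][:,:2]*1e3).astype(np.float32)))
# median height map of bin interior, 5mm cells: rows y from +5 down, cols x
print('cols x', list(range(-20,26,5)))
for y in range(6,-58,-5):
    r=[]
    for x in range(-20,26,5):
        k=(abs(T[:,0]*1e3-x-2)<2.5)&(abs(T[:,1]*1e3-y)<2.5); kk=k&(T[:,2]<.07)
        r.append('%3d%s'%(np.median(T[kk][:,2])*1e3,'g' if np.median(hs[kk][:,1])<100 else 'y') if kk.sum()>3 else '  . ')
    print(y,' '.join(r))
rings('wrist');rings('scene')
E
```

```text
[ 0.52120794 -0.11816629  0.18478585]
bin rim 1094 [-0.0216 -0.0562  0.0411] [0.0246 0.0009 0.0456] ((1.868072509765625, -27.91154670715332), (56.74052429199219, 46.196651458740234), 88.96092987060547)
cols x [-20, -15, -10, -5, 0, 5, 10, 15, 20, 25]
6  65y  51y  51y  51y  51y  51y  51y  51y  59y  65y
1  64y  50y  50y  50y  50y  50y  50y  50y  51y  64y
-4  42y  29y  37g  40g  38g  36g  36g  32g  42y  13g
-9  28y   6y  24g  22g  20g  20g  20g  15g  36y  13g
-14  38y   5y  17g  16g   8g   9g  17g  17g  38y  13g
-19  38y   2y  18g  20g  21g  20g  21g  19g  33y  13g
-24  42y   5y  11g  21g  23g  23g  20g  10g  34y  13g
-29  41y   1y   9g  11g  17g  12g   9g   9g  36y  13g
-34   8y   1y  11g   9g   8g   8y   9g   9g  30y  43g
-39   2y   6y  11g   9g   9g   9g   9g   9g  40y  14g
-44  41y   1y   9g   8g   9g  10g  10g  10y  41y  13g
-49  16y   0y   1y   1y   1y   0y   1y   1y  36y   . 
-54  43g  42g  42y  42y  42y  42y  43y  42y  43y   . 
wrist px [551. 399.] world 752.2 -255.5 r 15.3 tray [ 0.2108 -0.2751]
```

```bash
python3 -c "
from rig import env
print(env.close_job())"
```

```text
the job is handed in; nothing more can be done
None
```

I handed the job in with the bin home against the tray's front leg and all three spacer rings in it, pushed in one at a time. The last depth check confirmed this, but no verdict came back; one ring leans on the tray-side wall, with its top edge about 40 mm up, and I didn't re-measure the bearing, nut or screwdriver, which the arm stayed clear of.

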